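Trap a three-turn charge of air in a screw-piston gas cylinder

TASK

Charge the small screw-piston gas cylinder with air. With its neck still open, turn the crank clockwise (seen from above) until you feel the piston just come up against its end stop, without forcing it; from there wind it back anticlockwise exactly three full turns. Then trap the charge by seating the red-brown tapered stopper upright in the open neck, and leave the other things on the bench where they are.

Things in the scene. Friction and masses are not known exactly. Their poses are not given: they have to be found in the camera images.
- cylinder: screw-piston gas cylinder, fixed to the bench: grey base plate 250 x 118 mm, 18 mm high, an upright metal barrel with 106 mm flanges (top at 108 mm, nuts to 116 mm) and an upright aluminium neck. Origin: on the bench under the crank's axis; z up; the neck stands 112 mm from the origin along its own -x
- port (a point): centre of the neck's open mouth, 140 mm above the bench. The neck is 40 mm in diameter, its lip 45 mm; its straight bore is 24 mm wide and 36 mm deep
- crank_axis (a point): point on the crank's upright axis at mid-height of the crank arm, 134 mm above the bench; the crank stays at this height as it turns. Clockwise from above winds the piston in. It drags with a steady 1 to 2 N at the handle and stays where it is let go. The end stop lies at an unknown crank angle, between a third of a turn and one and a quarter turns clockwise of the start
- crank_grip (a point): middle of the black upright handle at the end of the crank arm, 50 mm from the axis. It is 49 mm tall (141 to 190 mm above the bench), 16 mm thick at its waist, 19 mm at its ends, and revolves freely on its pin, so a gripper can hold it and keep its heading while the crank turns. The arm's top is at 139 mm; hub and spindle at the axis reach 147 mm
- spindle_tip (a point): end face of the 9 mm steel spindle in the middle of the crank; z up. It moves with the piston: up 0.5 mm for each anticlockwise turn, too little to count turns by. The end stop is a rubber washer, which resists with about 1 N at the handle for each mm the handle goes past first touch; about 15 mm past it (some 15 N) spoils it
- stopper_mid (a point): centre (half-way up) of the loose red-brown rubber stopper, 40 mm tall: a taper 26 mm high, 16 mm in diameter at its foot and 27 mm at its top, under a straight head 14 mm high, 27 mm in diameter; it stands on the bench on its small end, z up. Seated in the neck its top is about 21 mm and its centre about 1 mm above the mouth
- small_stopper: a smaller black stopper, 22 mm wide and tall, standing on the bench; it does not fit and is not needed. Origin at its underside
- spirit_lamp: glass spirit lamp, 73 mm wide, 72 mm tall, bystander. Origin at its underside
- tape_roll: roll of brown tape, 96 mm wide, 48 mm high, lying flat, bystander. Origin at its underside
- stirrer: white and green magnetic stirrer, about 215 mm wide, 260 mm deep and 116 mm high, with a glass flask on it 200 mm wide at its foot (its centre 60 mm further from the robot than the origin, its stopper at 410 mm): fixed, between the stoppers and the gas cylinder; carry things past it on the robot's side. Origin under its middle

How it is judged:
By the outcome, as a careful person would: the job done as asked, in the order asked, and still so for the second after the job is handed in, with the robot touching nothing.
It also fails if it takes over 72 s, if anything falls off the work surface, if the arm or the gripper's body presses on something with over 40 N, if the wrist force passes 120 N, or if a joint passes its speed limit or range.

ROBOT

A 7-joint arm with a two-finger parallel gripper is mounted at the origin on a cart in front of the work surface, level with it; the furniture and walls round the work are solid. World frame = base frame: x ahead of the robot, y to its left, z up, the work surface at z = 0. Lengths are in m, angles in rad, forces in N, time in s.
With the tool pointing down it reaches from about 0.425 to 0.95 m from the base axis. Payload 4.7 kg.
Tool frame: the origin (TCP) lies on the centre line of the jaws, within the pads' length; the fingertips stand robot.nose_length ahead of it and the grasp point (between the pads) lies 8 mm behind it (robot.nose_length is the distance from the TCP to the fingertips, in m); z points along the fingers, x is the direction in which the jaws open and shut, and the axes are right-handed (so a half turn about z gives the same grasp; the last joint's range is limited). The gripper opens to 85 mm and grips with 20 to 120 N. Pads are 22 mm wide; open, the fingers measure 114 mm over their backs; the gripper's body (76 mm by 85 mm) begins 54 mm behind the grasp point. The pads swing forward as they close: fully open they stand 13 mm farther back than shut.
Start: joints at [-1.279, 0.469, -0.049, 1.532, 0.024, 1.141, -0.082], TCP at [0.213, 0.641, 0.242] pointing down, gripper open.
Joint ranges: [-2.59, 2.59], [-0.33, 1.99], [-1.39, 1.29], [0.1, 2.45], [-1.04, 4.18], [0.21, 1.99], [-2.66, 2.66]. Speed limits (rad/s): [2.57, 2.57, 3.14, 3.14, 3.14, 3.14, 3.14].

INTERFACE

Orientations are given as [roll, pitch, yaw] about the fixed x, y, z axes, in that order (R = Rz(yaw) Ry(pitch) Rx(roll)).
In Python, from plant import robot gives the robot as it stands. Calls block until the motion is done:
- robot.goto(position, orientation): joint-space move of the TCP to a pose.
- robot.move_straight(position, vel=0.15, attitude=None, contact_N=None): straight line of the TCP; attitude=None keeps the orientation; vel is the mean speed in m/s. With contact_N (N) it stops when the force on the tool has changed by that much, and returns True; else False.
- robot.move_joints(angles): joint-space move.
- robot.grip(opening, strength=None): opening from 0.0 (shut) to 1.0 (fully open); strength is the grip in N (None keeps the last); returns when the fingers have stopped.
- robot.sleep(seconds).
- robot.inverse_kinematics(position, orientation): joint angles nearest the present ones, or None.
- robot.sense(): the state.
- robot.grab_frame(name): name is "scene" or "side" or "wrist"; returns a dict with "image" (480x640x3 uint8, red, green, blue), "range_z" (480x640 float32, m along the optical axis (not along the pixel's ray), 0 where there is no reading), "fx", "fy", "cx", "cy" (pixels), "dist_coeffs" ([k1, k2, p1, p2, k3] as OpenCV has them; the pictures are not rectified), "R" (3x3) and "t" (3): a world point X has camera coordinates R X + t. Camera axes: x right, y down, z forward; pixel columns grow to the right and rows downward; lengths in m; the calibration is good to about 2 mm. A picture is of the moment at which its call begins.
A pose or a line that the arm cannot do raises robot.IKError and nothing moves.
- robot.close_job(): hands the job in, once; it reports no verdict.
The state is a dict: "t": time; "joint_pos": joint angles; "joint_velocities": joint speeds; "effort": joint torques, N m; "tcp_pos": TCP position; "tcp_rot": TCP orientation; "wrist_force": force on the tool from outside, world axes, zero at the start; "torque": the same for the moment, N m; "opening": opening from 0.0 (shut) to 1.0 (fully open).
Only numpy, scipy, OpenCV 4.12 (cv2) and the standard library are available. Lean on these libraries where they do the work, as an engineer would, in place of code of your own. Each camera call takes 0.05 s, during which the arm holds its last target.

## Working session

There is one attempt and no reset: what is moved stays moved. The work goes in short steps, each a Python script; the robot and the scene stay as the last script left them, time stands still between calls to the robot, and variables do not carry over. Pictures are saved under pics/ and viewed, and the job is handed in when it is done.

```bash
ls; mkdir -p pics; cat > h.py <<'E'
import numpy as np, cv2
from plant import robot
def snap(cam,name):
    f=robot.grab_frame(cam); cv2.imwrite(f'pics/{name}.png',f['image'][:,:,::-1]); np.savez(f'pics/{name}.npz',**{k:np.asarray(v) for k,v in f.items()}); return f
def load(name): return dict(np.load(f'pics/{name}.npz'))
def cloud(f):
    K=np.array([[f['fx'],0,f['cx']],[0,f['fy'],f['cy']],[0,0,1]],float)
    u,v=np.meshgrid(np.arange(640),np.arange(480))
    p=cv2.undistortPoints(np.stack([u,v],-1).reshape(-1,1,2).astype(np.float64),K,np.asarray(f['dist_coeffs'],float)).reshape(480,640,2)
    z=f['range_z']; P=np.stack([p[...,0]*z,p[...,1]*z,z],-1).astype(float)
    W=(P-f['t'])@f['R']; W[z<=0]=np.nan; return W
def proj(f,X):
    K=np.array([[f['fx'],0,f['cx']],[0,f['fy'],f['cy']],[0,0,1]],float)
    return cv2.projectPoints(np.asarray(X,float).reshape(-1,1,3),cv2.Rodrigues(np.asarray(f['R'],float))[0],np.asarray(f['t'],float),K,np.asarray(f['dist_coeffs'],float))[0].reshape(-1,2)
E
python3 - <<'E'
from h import *
for c in('scene','side','wrist'): snap(c,c+'0')
s=robot.sense(); print(s, robot.nose_length)
for c in('scene','side'):
    f=load(c+'0'); print(c,-f['R'].T@f['t'],f['R'][2])
E
```

```text
pics
{'t': 0.15, 'joint_pos': array([-1.27886132,  0.46926427, -0.0486131 ,  1.53343977,  0.02407999,
        1.14103324, -0.08229627]), 'joint_velocities': array([-0.00036535, -0.00289867, -0.00183674, -0.00367698, -0.00068451,
        0.00022937,  0.00096684]), 'effort': array([ 9.71429617e-04, -5.10763371e+01, -4.66413202e-02, -2.37978119e+01,
        1.07698288e-02,  5.36109801e-03,  1.22589213e-05]), 'tcp_pos': array([0.21269347, 0.64013899, 0.24148852]), 'tcp_rot': array([3.14156751e+00, 1.56005496e-03, 1.24999893e+00]), 'wrist_force': array([-0.16863298,  0.37732504, -1.32429575]), 'torque': array([ 0.00537744,  0.03597667, -0.02371588]), 'opening': 1.002342474556515} 0.011
scene [ 0.08136592 -0.64884374  1.08745722] [ 0.39168079  0.53682803 -0.74726289]
side [ 0.12829502 -0.96696363  0.74785358] [ 0.34940412  0.80183743 -0.48474065]
```

View pics/scene0.png

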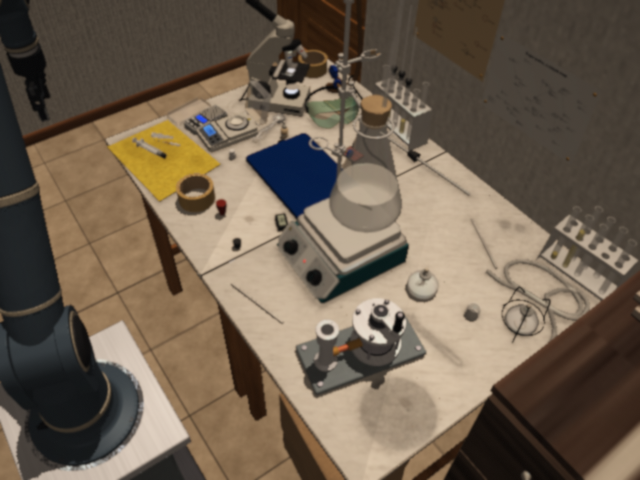

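View pics/side0.png

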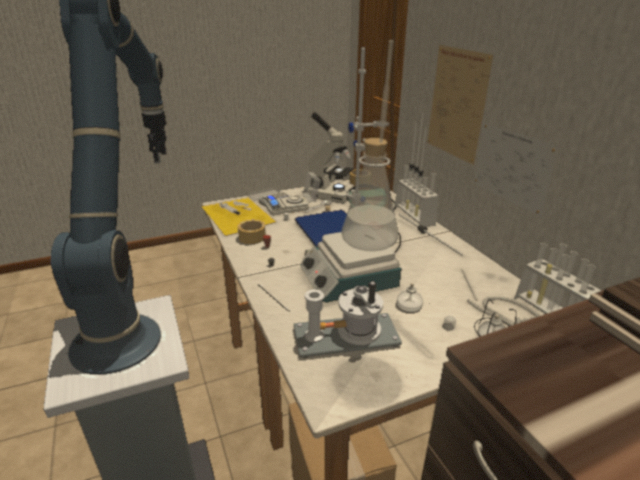

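View pics/wrist0.png

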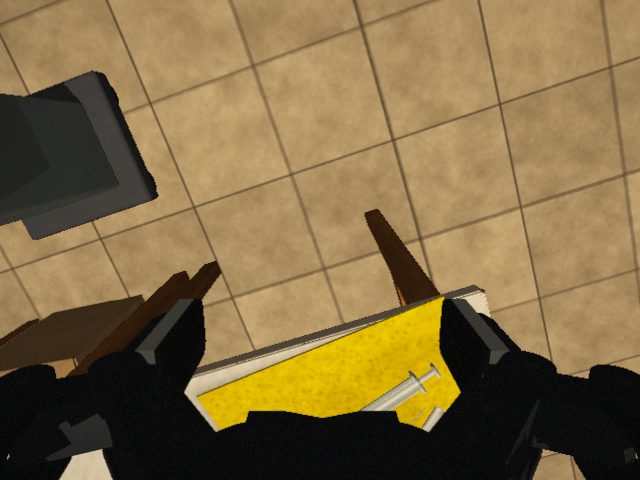

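The scene shows the red stopper at about (221,207), the black stopper at (237,243), the tape at (195,192), the cylinder neck mouth at (327,328), the crank hub at about (380,310), and the handle at (399,322). Next I turn these pixels into world positions.

```bash
python3 - <<'E'
from h import *
f=load('scene0'); W=cloud(f); im=f['image']
def reg(n,u0,u1,v0,v1,m=None):
    w=W[v0:v1,u0:u1].reshape(-1,3); c=im[v0:v1,u0:u1].reshape(-1,3).astype(int)
    return w,c
w,c=reg('red',210,232,196,220)
m=(c[:,0]>c[:,1]*1.8)&(w[:,2]>0.005); print('red',m.sum(),w[m].min(0),w[m].max(0),np.median(w[m],0))
w,c=reg('blk',228,246,234,254); m=(w[:,2]>0.008)
print('black',m.sum(),w[m].min(0),w[m].max(0))
# cylinder
w,c=reg('cyl',290,430,285,400)
for z0,z1 in((.012,.024),(.104,.118),(.134,.145),(.145,.2)):
    m=(w[:,2]>z0)&(w[:,2]<z1); print(z0,m.sum(),np.nanmin(w[m],0),np.nanmax(w[m],0))
w,c=reg('x',170,220,170,215); m=w[:,2]>.02;print('tape',w[m].min(0),w[m].max(0))
big=cv2.resize(im[280:400,280:440],(800,600),interpolation=cv2.INTER_CUBIC); cv2.imwrite('pics/crop1.png',big[:,:,::-1])
g=load('side0')['image']; big=cv2.resize(g[270:360,280:400],(800,600),interpolation=cv2.INTER_CUBIC); cv2.imwrite('pics/crop2.png',big[:,:,::-1])
E
```

```text
red 91 [0.47270783 0.29433913 0.00572749] [0.49589315 0.32504097 0.04268835] [0.48184119 0.30481083 0.03599364]
black 62 [0.45021603 0.1827327  0.00837335] [0.46848151 0.2066043  0.02421799]
0.012 3384 [ 0.39186246 -0.28708991  0.01200557] [ 0.73675408 -0.00398203  0.0239876 ]
0.104 1354 [ 0.428069   -0.26201013  0.10402041] [ 0.61199527 -0.15665388  0.11772357]
0.134 689 [ 0.42693367 -0.27077229  0.134006  ] [ 0.57533214 -0.16062879  0.14487671]
0.145 188 [ 0.54681361 -0.26786538  0.14509679] [ 0.56658349 -0.20487965  0.19468428]
tape [0.40699871 0.30204394 0.020022  ] [0.50357515 0.44495448 0.05203712]
```

View pics/crop1.png

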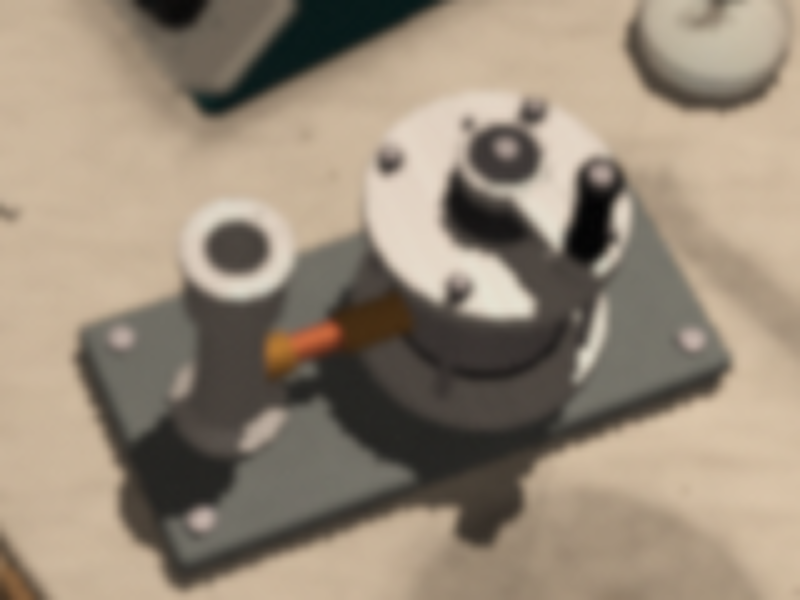

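View pics/crop2.png

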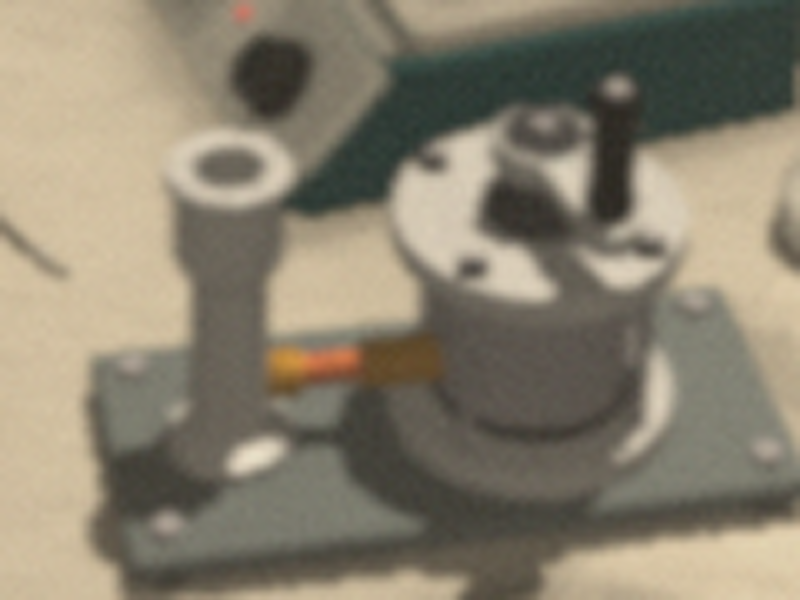

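```bash
cat >> h.py <<'E'
def ray(f,u,v,z):
    K=np.array([[f['fx'],0,f['cx']],[0,f['fy'],f['cy']],[0,0,1]],float)
    p=cv2.undistortPoints(np.array([[[u,v]]],float),K,np.asarray(f['dist_coeffs'],float)).ravel()
    d=np.array([p[0],p[1],1])@f['R']; c=-f['R'].T@f['t']; return c+d*(z-c[2])/d[2]
E
python3 - <<'E'
from h import *
from scipy.optimize import least_squares
a=load('scene0');b=load('side0')
for n,pa,pb,z in(('handle',(400,315),(372.6,283.2),.19),('spindle',(381.4,309.6),(361.8,288.8),.147),('neck',(327.6,329.6),(314.8,295.5),.14)):
    print(n,ray(a,*[x-.0 for x in pa],z),ray(b,*pb,z))
for nm,f in(('scene',a),('side',b)):
    W=cloud(f); W=W.reshape(-1,3)
    def box(c,r,z0,z1):
        m=(np.hypot(W[:,0]-c[0],W[:,1]-c[1])<r)&(W[:,2]>z0)&(W[:,2]<z1); return W[m]
    n=ray(a,327.6,329.6,.14); w=box(n,.03,.136,.145); print('neck',len(w),(w.min(0)+w.max(0))/2,w.max(0)-w.min(0),w.mean(0))
    h=ray(a,400,315,.19); w=box(h,.025,.15,.21); print('handle',len(w),(w.min(0)+w.max(0))/2,w.max(0)-w.min(0),w.mean(0))
    s=np.array([.482,.305]); w=box(s,.03,.01,.05);print('stop',len(w),(w.min(0)+w.max(0))/2,w.max(0)-w.min(0),w.mean(0)); w=w[w[:,2]>.036]; print(len(w), (w.min(0)+w.max(0))/2,w.mean(0))
E
for i in scene side; do python3 -c "
from h import *
g=load('$i'+'0')['image']; u,v=proj(load('$i'+'0'),[.482,.305,.02])[0].astype(int);print(u,v)
cv2.imwrite('pics/s_$i.png',cv2.resize(g[v-30:v+30,u-40:u+40],(800,600),interpolation=cv2.INTER_CUBIC)[:,:,::-1])"; done
```

```text
handle [ 0.55626701 -0.26014492  0.19      ] [ 0.56000368 -0.2566464   0.19      ]
spindle [ 0.55761129 -0.21165706  0.147     ] [ 0.5588902  -0.21235483  0.147     ]
neck [ 0.44940796 -0.18568336  0.14      ] [ 0.45194397 -0.18504621  0.14      ]
neck 274 [ 0.44898826 -0.18311839  0.14012372] [0.04410918 0.04497919 0.00818073] [ 0.44812464 -0.18373986  0.13965127]
handle 165 [ 0.55705304 -0.25930632  0.17243003] [0.0190609  0.01711812 0.04450851] [ 0.55386851 -0.26093373  0.17663472]
stop 135 [0.48427293 0.31450769 0.02681886] [0.02702898 0.04033712 0.03173899] [0.48337363 0.30728441 0.03170482]
60 [0.48427293 0.30976362 0.0393777 ] [0.48538385 0.30915404 0.03888259]
neck 166 [ 0.44958443 -0.18416006  0.13996457] [0.04384562 0.04454796 0.00707333] [ 0.44870483 -0.18482626  0.14081791]
handle 139 [ 0.55658159 -0.25854077  0.17223075] [0.01698088 0.01945745 0.04419824] [ 0.55470709 -0.261709    0.17468888]
stop 76 [0.48404292 0.31135179 0.02793131] [0.02494449 0.02855832 0.03241358] [0.48331278 0.30800898 0.03226173]
34 [0.48405944 0.31360413 0.04043145] [0.483298   0.31048335 0.04120096]
221 209
266 243
```

View pics/s_scene.png

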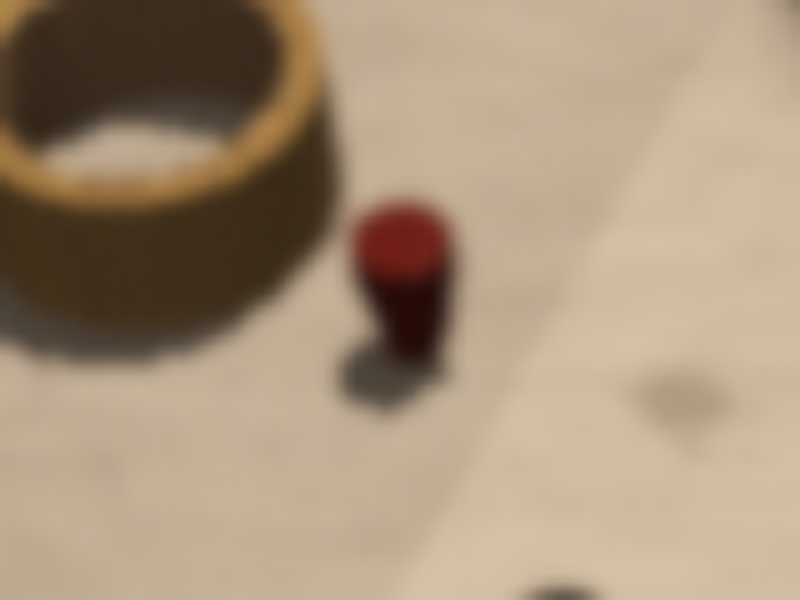

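```bash
python3 - <<'E'
from h import *
a=load('scene0');b=load('side0')
for f in(a,b):
    W=cloud(f).reshape(-1,3)
    m=(W[:,0]>.36)&(W[:,0]<.55)&(W[:,1]>.28)&(W[:,1]<.5)&(W[:,2]>.044)&(W[:,2]<.056); w=W[m]; 
    print('tape top',len(w),w.min(0),w.max(0))
    m=(W[:,0]>.35)&(W[:,0]<.9)&(W[:,1]>-.15)&(W[:,1]<.25)&(W[:,2]>.09)&(W[:,2]<.12); w=W[m]; print('stirrer top',w.min(0),w.max(0), w[w[:,0].argmin()],w[w[:,1].argmin()],w[w[:,1].argmax()])
    m=(W[:,0]>.35)&(W[:,0]<.9)&(W[:,1]>-.15)&(W[:,1]<.25)&(W[:,2]>.125)&(W[:,2]<.45); w=W[m]; print('flask',len(w),w.min(0),w.max(0))
print(ray(a,221.3,203.3,.04))
print([ray(a,u,v,.048) for u,v in((195,186),)])
# IK feasibility
for p,y in (((.557,-.26,.162),-.36),((.607,-.212,.162),-.36),((.508,-.212,.162),-.36),((.4495,-.1845,.2),-.36),((.484,.309,.0335),.57),((.42,.1,.35),.2)):
    print(p,robot.inverse_kinematics(p,[np.pi,0,y]))
E
```

```text
tape top 284 [0.40833707 0.34111666 0.04403793] [0.5018784  0.44495448 0.05203712]
stirrer top [ 0.58313916 -0.06618971  0.09000573] [0.75070036 0.16657835 0.11959455] [0.58313916 0.03355307 0.09223709] [ 0.66559516 -0.06618971  0.09015404] [0.72982729 0.16657835 0.11520394]
flask 8195 [ 0.63102884 -0.04460861  0.12508994] [0.82962102 0.22867467 0.44988156]
tape top 163 [0.41060157 0.30925726 0.04408448] [0.50079662 0.44483022 0.05291978]
stirrer top [ 0.57972171 -0.06843371  0.09000161] [0.75483133 0.12617658 0.11997467] [ 0.57972171 -0.04106301  0.09000191] [ 0.7357635  -0.06843371  0.09009614] [0.59512548 0.12617658 0.09120629]
flask 4745 [ 0.63228503 -0.04364314  0.1251275 ] [0.82792761 0.22982172 0.44993987]
[0.48436278 0.30766772 0.04      ]
[array([0.45591919, 0.3916937 , 0.048     ])]
(0.557, -0.26, 0.162) [-0.28194239  0.61448891  0.94934374  1.80441738 -0.57891072  1.02896503
  0.53432531]
(0.607, -0.212, 0.162) [-0.3876978   0.69511192  1.0150333   1.73644438 -0.65950747  1.09289604
  0.48560325]
(0.508, -0.212, 0.162) [-0.38364613  0.49585879  0.94654987  1.95454148 -0.49715523  0.94323945
  0.4493831 ]
(0.4495, -0.1845, 0.2) [-0.47644886  0.28754106  0.94509571  2.05689696 -0.2900138   0.93371335
  0.26430994]
(0.484, 0.309, 0.0335) [-0.76457599  0.57035894  0.16251194  1.95189973 -0.14870408  0.63062103
  0.06297271]
(0.42, 0.1, 0.35) [-0.80645296 -0.05272088  0.45965169  1.93569808  0.02461091  1.25324187
 -0.15503985]
```

View pics/s_side.png

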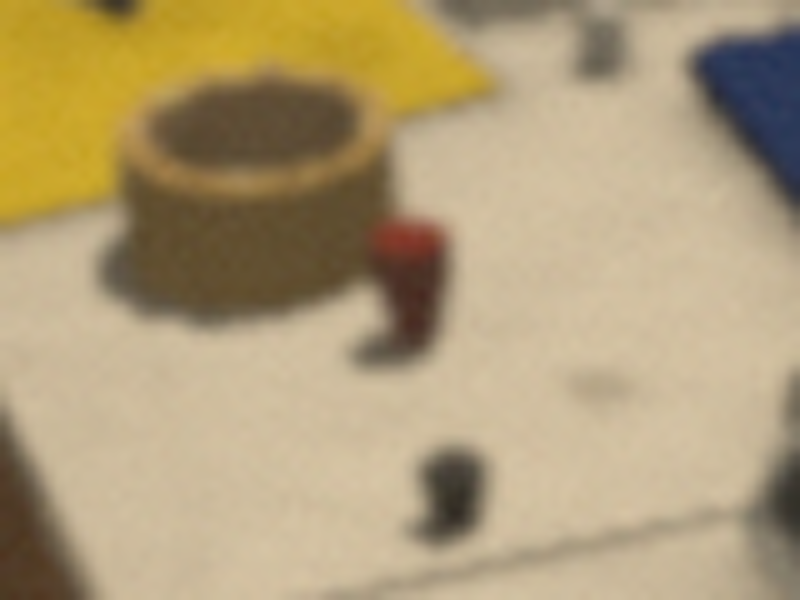

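```bash
python3 - <<'E'
from h import *
q0=np.array(robot.sense()['joint_pos'])
az=np.arctan2(.6401,.2127)
q=robot.inverse_kinematics([.45*np.cos(az),.45*np.sin(az),.34],[np.pi,0,1.25]); print(q)
robot.move_joints(q); print(robot.sense()['t'])
q=np.array(q); q[0]+=az+.43
robot.move_joints(q); s=robot.sense(); print(s['t'],s['tcp_pos'],s['tcp_rot'],s['wrist_force'])
print(robot.inverse_kinematics([.557,-.26,.162],[np.pi,0,s['tcp_rot'][2]]))
snap('wrist','w1'); snap('scene','sc1')
f=load('w1'); print(proj(f,[[.557,-.26,.19],[.558,-.212,.147],[.4495,-.1845,.14]]))
E
```

```text
[-1.27148946e+00  1.85231101e-02 -7.33563400e-02  1.89481988e+00
  1.44119808e-03  1.22829979e+00 -9.53172700e-02]
1.1167
3.5 [ 0.40949415 -0.18661625  0.33998536] [-3.14133746e+00  1.85181769e-05 -4.27828612e-01] [-0.02849751  0.60715105 -0.04491613]
[ 0.4055869   0.44910325 -0.05021755  1.76458162  0.02721866  0.92857864
 -0.08379251]
[[544.35349179 232.02168053]
 [500.32696929 166.8414206 ]
 [363.91316887 190.00557261]]
```

View pics/w1.png

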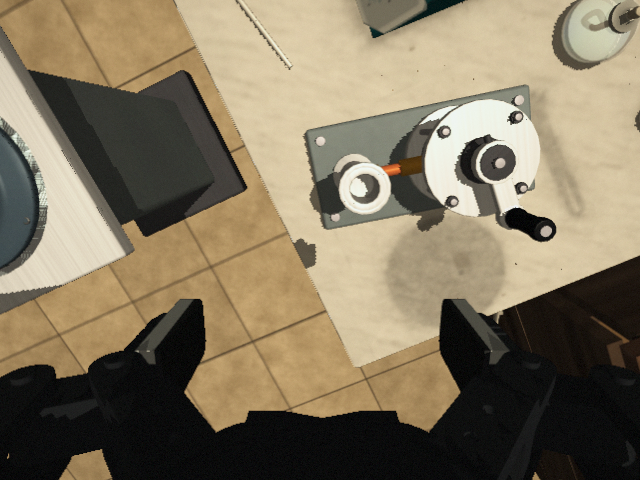

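The wrist view shows the handle top at (545,230), the spindle at (500,163) and the neck ring at (364,189). These agree with my estimates to within about 3 px. I'll refine them and grasp the handle.

```bash
python3 - <<'E'
from h import *
f=load('w1'); print(ray(f,545,230,.19),ray(f,500,163,.147),ray(f,364,189,.14))
h=ray(f,545,230,.19)[:2]; h=(h+np.array([.557,-.2595]))/2; print(h)
yaw=-.43; R=[np.pi,0,yaw]
robot.goto([*h,.25],R); print(robot.sense()['t'])
robot.move_straight([*h,.162],vel=.12,contact_N=6); s=robot.sense(); print(s['t'],s['tcp_pos'],s['wrist_force'])
t0=s['t']
robot.grip(0.0,30); s=robot.sense(); print(s['t']-t0,s['tcp_pos'],s['wrist_force'],s['opening'])
snap('wrist','w2'); snap('side','sd2')
E
```

```text
[ 0.55786813 -0.25870308  0.19      ] [ 0.5587074  -0.20892951  0.147     ] [ 0.44989862 -0.18374552  0.14      ]
[ 0.55743407 -0.25910154]
4.375
5.2583 [ 0.55799084 -0.25929093  0.16305537] [ 0.31012227 -0.11032291  0.50752416]
0.6334 [ 0.55765106 -0.25931549  0.16222686] [ 0.55304445 -0.26935366 -0.42639408] 0.19615389904534605
```

View pics/w2.png

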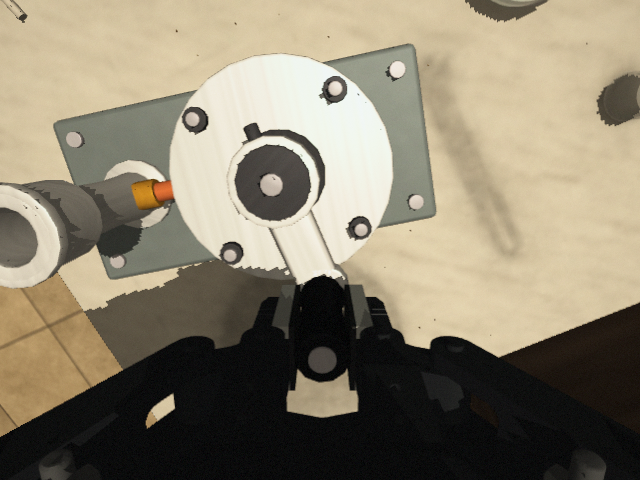

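View pics/sd2.png

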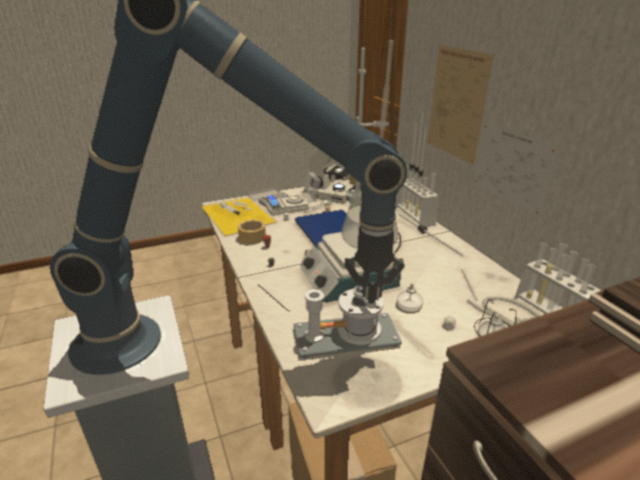

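The handle is in the jaws, at an opening of about 16.7 mm. Its top shows at (322,360) and the spindle at (272,185). I refine the axis from this view, then start clockwise with short chords, watching the tangential force.

```bash
python3 - <<'E'
from h import *
f=load('w2'); print(ray(f,272,185,.1475),ray(f,322,360,.19), ray(f,27,235,.14))
A=np.array([.5583,-.2095])
s=robot.sense(); print(s['tcp_pos'], np.hypot(*(s['tcp_pos'][:2]-A)))
import time
R0=s['tcp_rot']
p=np.array(s['tcp_pos'][:2]); r=np.hypot(*(p-A)); th=np.arctan2(*(p-A)[::-1])
r=.5*(r+.05)
for i in range(4):
    th-=np.radians(12); t0=s['t']
    robot.move_straight([A[0]+r*np.cos(th),A[1]+r*np.sin(th),.162],vel=.06)
    s=robot.sense(); F=s['wrist_force']; er=np.array([np.cos(th),np.sin(th)]); et=np.array([er[1],-er[0]])
    print(round(s['t']-t0,3),np.degrees(th).round(1),'rad',(F[:2]@er).round(2),'tan(cw)',(F[:2]@et).round(2),'z',F[2].round(2),s['tcp_pos'].round(4),np.round([A[0]+r*np.cos(th),A[1]+r*np.sin(th)],4))
E
```

```text
[ 0.56010266 -0.20954063  0.1475    ] [ 0.55748487 -0.25982684  0.19      ] [ 0.45944577 -0.18664013  0.14      ]
[ 0.55764383 -0.25929056  0.16219702] 0.04979488272545592
0.317 -102.8 rad -0.49 tan(cw) 1.41 z 1.65 [ 0.5463 -0.2577  0.162 ] [ 0.5473 -0.2582]
0.325 -114.8 rad -0.92 tan(cw) 0.83 z 1.86 [ 0.5367 -0.2542  0.162 ] [ 0.5374 -0.2548]
0.325 -126.8 rad -2.42 tan(cw) 1.69 z 0.47 [ 0.528  -0.2487  0.162 ] [ 0.5284 -0.2495]
0.325 -138.8 rad -2.84 tan(cw) 1.88 z 0.99 [ 0.5205 -0.2415  0.162 ] [ 0.5208 -0.2424]
```

```bash
cat >> h.py <<'E'
import json
def cwstep(A,r,th,vel,settle,log,c=None):
    robot.move_straight([A[0]+r*np.cos(th),A[1]+r*np.sin(th),.162],vel=vel,contact_N=c)
    if settle: robot.sleep(settle)
    s=robot.sense(); F=s['wrist_force']; d=s['tcp_pos'][:2]-A; a=np.arctan2(d[1],d[0]); a=th+(a-th+np.pi)%(2*np.pi)-np.pi
    er=np.array([np.cos(a),np.sin(a)]); et=np.array([er[1],-er[0]])
    rec=[s['t'],np.degrees(th),np.degrees(a),float(np.hypot(*d)),float(F[:2]@er),float(F[:2]@et),float(F[2])]
    log.append(rec+list(map(float,s['tcp_pos']))); return rec
E
python3 - <<'E'
from h import *
from scipy.optimize import least_squares
A=np.array([.5583,-.2095]); r=.05; th=np.radians(-138.8); log=[]
for i in range(10):
    th-=np.radians(10 if i>3 else 15)
    x=cwstep(A,r,th,.07,.06,log); print(np.round(x,3))
    if x[5]<-4: break
json.dump(log,open('log1.json','w'))
P=np.array([l[7:9] for l in log]+[[.5577,-.2593],[.5463,-.2577],[.5367,-.2542],[.528,-.2487],[.5205,-.2415]])
print(least_squares(lambda c:np.hypot(P[:,0]-c[0],P[:,1]-c[1])-.05,A).x)
E
```

```text
[ 7.67500e+00 -1.53800e+02 -1.53985e+02  4.90000e-02 -4.07900e+00
  1.43600e+00 -5.89000e-01]
[ 8.06700e+00 -1.68800e+02 -1.68344e+02  4.90000e-02 -5.61700e+00
  1.52300e+00 -1.85800e+00]
[ 8.45800e+00 -1.83800e+02 -1.83013e+02  4.90000e-02 -5.12900e+00
  1.19200e+00 -8.79000e-01]
[ 8.85000e+00 -1.98800e+02 -1.98335e+02  5.00000e-02 -4.64200e+00
  1.46100e+00 -2.38900e+00]
[ 9.18300e+00 -2.08800e+02 -2.08528e+02  5.00000e-02 -4.96900e+00
  7.18000e-01 -1.88900e+00]
[ 9.51700e+00 -2.18800e+02 -2.18722e+02  5.00000e-02 -5.07800e+00
  1.47400e+00 -2.25000e-01]
[ 9.85000e+00 -2.28800e+02 -2.28908e+02  5.00000e-02 -3.19000e+00
  1.47300e+00 -6.27000e-01]
[ 1.01830e+01 -2.38800e+02 -2.39177e+02  5.00000e-02 -3.13400e+00
  1.31800e+00  5.46000e-01]
[ 1.05170e+01 -2.48800e+02 -2.49245e+02  5.00000e-02 -1.59900e+00
  1.16700e+00  1.41200e+00]
[ 1.08500e+01 -2.58800e+02 -2.59146e+02  5.00000e-02 -1.05500e+00
  9.62000e-01  1.36900e+00]
[ 0.55876884 -0.20922369]
```

```bash
python3 - <<'E'
from h import *
A=np.array([.5588,-.2092]); r=.05; th=np.radians(-258.8); log=[]
for i in range(56):
    th-=np.radians(5)
    x=cwstep(A,r,th,.06,.05,log)
    if x[5]<-.6: break
json.dump(log,open('log2.json','w'))
for l in log: print(np.round(l[:7],2))
E
```

```text
[ 1.1150e+01 -2.6380e+02 -2.6404e+02  5.0000e-02 -8.2000e-01  5.4000e-01
  3.0600e+00]
[ 1.1450e+01 -2.6880e+02 -2.6923e+02  5.0000e-02  7.4000e-01  9.9000e-01
  2.2000e+00]
[ 1.1750e+01 -2.7380e+02 -2.7435e+02  5.0000e-02  4.4000e-01  4.6000e-01
  2.4600e+00]
[ 1.2050e+01 -2.7880e+02 -2.7938e+02  5.0000e-02  1.2900e+00  5.7000e-01
  4.0700e+00]
[ 1.2350e+01 -2.8380e+02 -2.8439e+02  5.0000e-02  6.7000e-01  7.9000e-01
  2.6800e+00]
[ 1.265e+01 -2.888e+02 -2.894e+02  5.000e-02  1.720e+00  2.500e-01
  3.740e+00]
[ 1.2950e+01 -2.9380e+02 -2.9442e+02  5.0000e-02  1.8300e+00  9.3000e-01
  4.0300e+00]
[ 1.3250e+01 -2.9880e+02 -2.9945e+02  5.0000e-02  3.0000e+00  9.6000e-01
  3.2200e+00]
[ 1.3550e+01 -3.0380e+02 -3.0447e+02  5.0000e-02  3.8400e+00  1.7000e+00
  3.1400e+00]
[ 1.3850e+01 -3.0880e+02 -3.0793e+02  5.0000e-02  3.3200e+00 -2.7700e+00
  6.2600e+00]
```

Tangential force dropped from +1.7 to −2.8 N and the handle lags its target, which looks like the washer. One small confirming step.

```bash
python3 - <<'E'
from h import *
A=np.array([.5588,-.2092]); r=.05; log=[]
robot.sleep(.1)
for d in (-308.8,-310.8):
    x=cwstep(A,r,np.radians(d),.05,.15,log); print(np.round(x,2))
json.dump(log,open('log3.json','w'))
E
```

```text
[ 1.4350e+01 -3.0880e+02 -3.0791e+02  5.0000e-02  2.5500e+00 -2.9700e+00
  6.7600e+00]
[ 1.475e+01 -3.108e+02 -3.083e+02  5.000e-02  3.150e+00 -5.350e+00
  7.270e+00]
```

```bash
python3 - <<'E'
from h import *
from scipy.optimize import least_squares
P=[]
for i in(1,2,3): P+=[l[7:9] for l in json.load(open(f'log{i}.json'))]
P=np.array(P+[[.5577,-.2593],[.5463,-.2577],[.5367,-.2542],[.528,-.2487],[.5205,-.2415]])
q=least_squares(lambda c:np.hypot(P[:,0]-c[0],P[:,1]-c[1])-c[2],[.5588,-.2092,.05]); print(q.x,np.abs(q.fun).max())
A=np.array([.5588,-.2092]); r=.05
th=-308.3; end=774.8; n=int((end-th)/15); log=[]
t0=robot.sense()['t']
for i in range(24):
    th+=15; x=cwstep(A,r,np.radians(th),.12,0,log)
    if abs(x[4])>14 or abs(x[5])>14: print('FORCE',x); break
    if x[0]-t0>9: break
print(th); json.dump(log,open('log4.json','w'))
for l in log[::3]: print(np.round(l[:7],3))
print(robot.sense()['opening'],robot.sense()['tcp_rot'])
E
```

```text
[ 0.55900578 -0.20921205  0.05017993] 0.00016760653604129538
51.69999999999999
[ 1.50250e+01 -2.93300e+02 -2.92379e+02  5.00000e-02  3.27800e+00
 -1.05000e+00  5.31700e+00]
[ 1.58000e+01 -2.48300e+02 -2.46092e+02  5.00000e-02  1.68100e+00
 -1.52900e+00  5.28300e+00]
[ 1.65750e+01 -2.03300e+02 -2.01602e+02  5.00000e-02 -5.65000e-01
 -9.22000e-01  3.60800e+00]
[ 1.73500e+01 -1.58300e+02 -1.58375e+02  5.00000e-02 -6.91000e-01
 -1.02000e+00  4.12300e+00]
[ 1.81250e+01 -1.13300e+02 -1.13533e+02  5.00000e-02  2.15600e+00
 -4.71000e-01  3.53300e+00]
[ 1.8900e+01 -6.8300e+01 -6.8013e+01  5.0000e-02  4.6820e+00 -1.2760e+00
  2.4440e+00]
[ 19.675 -23.3   -21.515   0.05    5.149  -1.47    3.828]
[20.45  21.7   23.63   0.05   3.611 -0.918  6.002]
0.1970948868577715 [-3.14094209  0.00410205 -0.42879925]
```

```bash
python3 - <<'E'
from h import *
A=np.array([.5588,-.2092]); r=.05
th=51.7; end=774.8; log=[]
while th<end-8:
    th=min(th+15,end-6); x=cwstep(A,r,np.radians(th),.12,0,log)
    if abs(x[4])>14 or abs(x[5])>14: print('FORCE',x); break
print(th)
for d in (end,end):
    x=cwstep(A,r,np.radians(d),.05,.1,log); print(np.round(x,2))
json.dump(log,open('log5.json','w'))
print(robot.sense()['opening'],robot.sense()['tcp_rot'],max(abs(l[4]) for l in log))
E
```

```text
768.8
[ 3.3720e+01  7.7480e+02  7.7643e+02  5.0000e-02  1.8200e+00 -1.1100e+00
  6.4000e+00]
[ 3.4070e+01  7.7480e+02  7.7644e+02  5.0000e-02  3.4500e+00 -1.1600e+00
  6.8700e+00]
0.19929266038970891 [-3.1407971   0.00370461 -0.42919931] 5.99403200427741
```

```bash
python3 - <<'E'
from h import *
A=np.array([.5588,-.2092]); log=[]
x=cwstep(A,.05,np.radians(771.8),.05,.1,log); print(np.round(x,2))
robot.grip(.6); s=robot.sense(); p=s['tcp_pos']; print(s['t'],s['wrist_force'])
robot.move_straight([p[0],p[1],.27],vel=.2)
s=robot.sense(); print(s['t'],s['wrist_force'],s['joint_pos'])
snap('wrist','w3'); snap('scene','sc3')
f=load('w3'); print(proj(f,[[A[0]+.05*np.cos(np.radians(x[2])),A[1]+.05*np.sin(np.radians(x[2])),.19],[*A,.148]]))
E
```

```text
[ 3.4420e+01  7.7180e+02  7.7301e+02  5.0000e-02  3.5900e+00 -1.0900e+00
  7.0400e+00]
34.8417 [-0.12305713 -0.06793667 -0.14361251]
35.5333 [-0.76917049 -0.59989588 -0.73495227] [ 0.25056589  0.34647961 -0.04991031  1.65535632  0.01868072  1.14222897
 -0.23417941]
[[322.87020121 251.17382514]
 [307.4201523  300.85775468]]
```

View pics/w3.png

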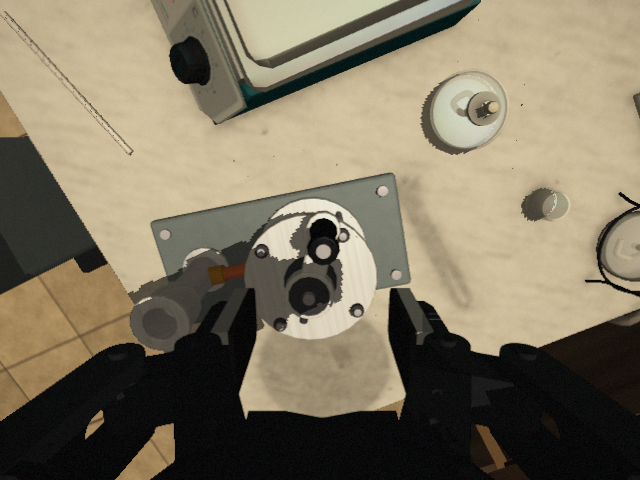

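The handle top shows at (323,251), exactly where the record predicts, so the crank stayed put when released. Now the stopper, passing on the robot's side.

```bash
python3 - <<'E'
from h import *
az=-.43
q=np.array(robot.inverse_kinematics([.45*np.cos(az),.45*np.sin(az),.34],[np.pi,0,-.43]))
robot.move_joints(q)
q[0]-=(.568+.43); robot.move_joints(q)
snap('wrist','w4'); s=robot.sense(); print(s['t'],s['tcp_pos'])
f=load('w4'); print(proj(f,[[.4843,.309,.04],[.456,.393,.048]]))
W=cloud(f); im=f['image'].astype(int); m=(im[...,0]>1.8*im[...,1])&(W[...,2]>.03)&(np.hypot(W[...,0]-.484,W[...,1]-.309)<.03); w=W[m]; print(m.sum(),(w.min(0)+w.max(0))/2,w.mean(0),w.max(0)-w.min(0))
E
```

```text
38.0583 [0.38012229 0.24098753 0.3398862 ]
[[435.42997971 193.13935038]
 [464.43733929 110.87618287]]
484 [0.48506804 0.31268719 0.0361386 ] [0.48391738 0.31236889 0.03957113] [0.02578134 0.02553117 0.01201341]
```

View pics/w4.png

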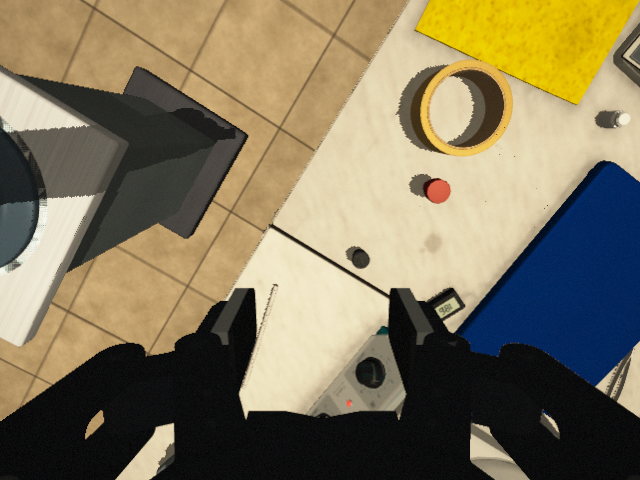

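```bash
python3 - <<'E'
from h import *
f=load('w4'); c=ray(f,438.3,190.3,.04)[:2]; print(c)
p=(c+np.array([.4843,.3095]))/2; 
R=[np.pi,0,.35]
robot.goto([*p,.12],R)
s=robot.sense();print(s['t'],p)
hit=robot.move_straight([*p,.0335],vel=.12,contact_N=8); s=robot.sense(); print(hit,s['t'],s['tcp_pos'],s['wrist_force'])
robot.grip(0.0,40); s=robot.sense(); print(s['t'],s['opening'],s['tcp_pos'],s['wrist_force'])
snap('wrist','w5'); 
E
```

```text
[0.48508708 0.31322201]
39.05 [0.48469354 0.31136101]
False 39.925 [0.48527557 0.31179258 0.03431266] [ 0.30216496 -0.53392441  0.52928772]
40.2667 0.2920612611579205 [0.48530648 0.31178722 0.03447955] [-0.3678912   0.08047049  5.08248916]
```

View pics/w5.png

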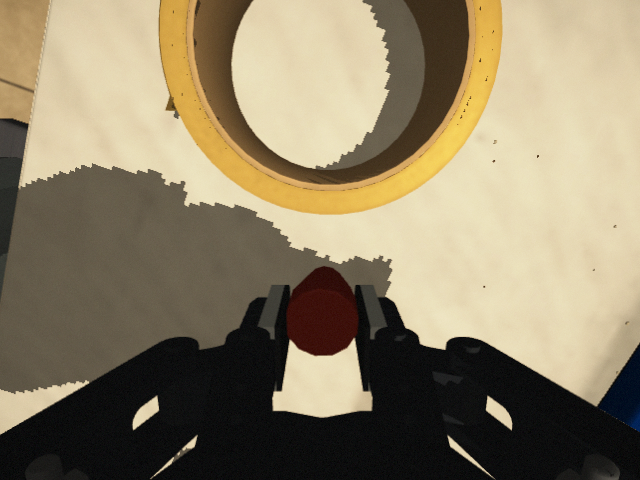

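The stopper is held between the pads, with its top centred at (322,322). I lift it and carry it over the neck.

```bash
python3 - <<'E'
from h import *
f=load('w5'); s=robot.sense(); p=s['tcp_pos']; c=ray(f,322,321,.041)[:2]; d=c-p[:2]; y=.35
lx=np.array([np.cos(y),np.sin(y)]); ly=np.array([np.sin(y),-np.cos(y)])
print('off world',d,'tool x',d@lx,'tool y',d@ly)
robot.move_straight([p[0],p[1],.14],vel=.15)
q=np.array(robot.inverse_kinematics([.45*np.cos(.568),.45*np.sin(.568),.30],[np.pi,0,.568]))
robot.move_joints(q); 
q[0]+=.568+.43; robot.move_joints(q); s=robot.sense(); print(s['t'],s['opening'],s['tcp_pos'],s['tcp_rot'])
snap('wrist','w6'); snap('scene','sc6')
E
```

```text
off world [-0.00137214  0.00137888] tool x -0.0008161384537756433 tool y -0.0017657869405408118
43.5917 0.2913193876013006 [ 0.40961366 -0.1864092   0.29973343] [-3.14118402e+00  5.34335274e-04 -4.27513147e-01]
```

View pics/w6.png

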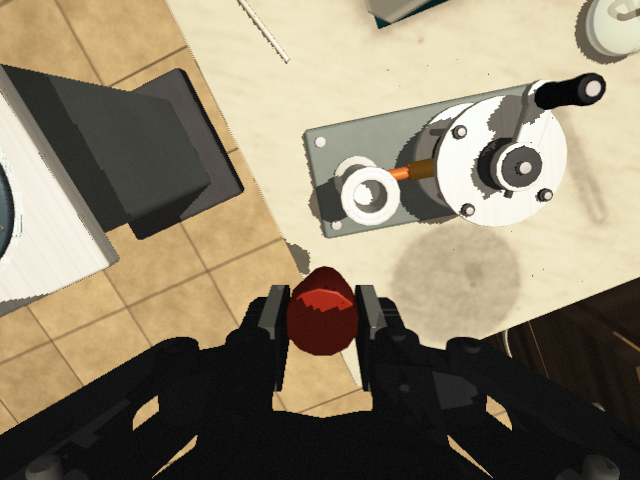

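```bash
python3 - <<'E'
from h import *
f=load('w6'); n=ray(f,371,195,.14)[:2]; print('neck',n)
n=(n+np.array([.4495,-.1845]))/2
y=-.43; ly=np.array([np.sin(y),-np.cos(y)]); lx=np.array([np.cos(y),np.sin(y)])
g=n-(-.0015*ly)-(-.0005*lx); print(n,g)
R=[np.pi,0,y]
robot.goto([*g,.195],R); robot.sleep(.1)
s=robot.sense(); print(s['t'],s['tcp_pos'],s['wrist_force'])
snap('wrist','w7'); snap('scene','sc7'); snap('side','sd7')
im=load('sd7')['image'][220:340,260:420]; cv2.imwrite('pics/c7.png',cv2.resize(im,(800,600),interpolation=cv2.INTER_CUBIC)[:,:,::-1])
im=load('sc7')['image'][250:370,260:420]; cv2.imwrite('pics/c7b.png',cv2.resize(im,(800,600),interpolation=cv2.INTER_CUBIC)[:,:,::-1])
E
```

```text
neck [ 0.45133302 -0.18297454]
[ 0.45041651 -0.18373727] [ 0.45024569 -0.18530916]
44.3167 [ 0.45114407 -0.1857432   0.19697069] [-0.33161547 -0.58431688  0.27674182]
```

View pics/c7.png

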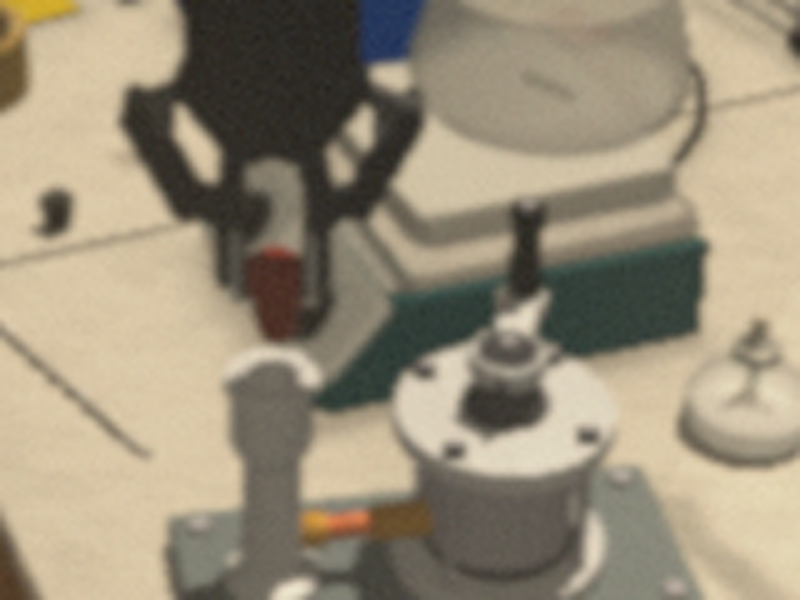

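View pics/c7b.png

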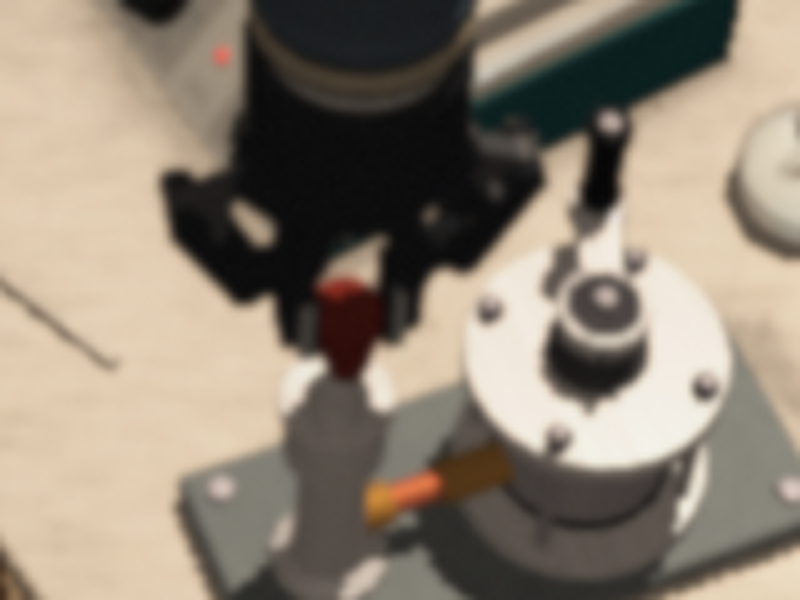

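View pics/w7.png

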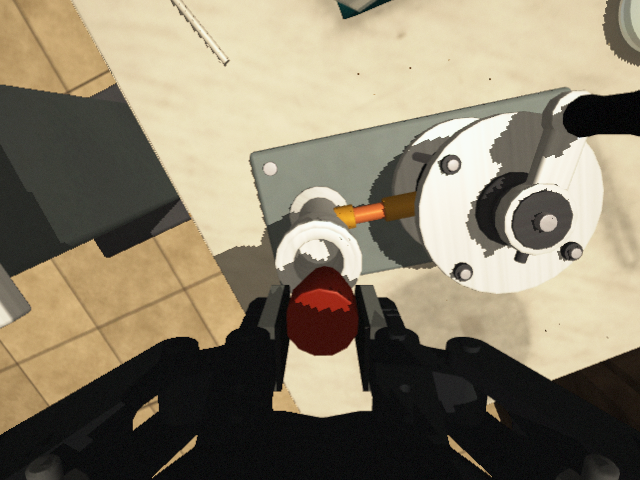

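```bash
python3 - <<'E'
from h import *
print(ray(load('sc7'),328.8,323,.165),ray(load('sd7'),315.6,285.5,.165))
f=load('w7'); print('neck w7',ray(f,319,251,.14)); print(ray(f,322,321,.2035))
# project candidate neck & foot
for nm in('sc7','sd7','w7'):
    f=load(nm); print(nm,proj(f,[[.4495,-.1845,.14],[.4511,-.1842,.1635]]))
E
```

```text
[ 0.4498236  -0.18765695  0.165     ] [ 0.45523289 -0.18209573  0.165     ]
neck w7 [ 0.45330259 -0.17813425  0.14      ]
[ 0.45180817 -0.1844659   0.2035    ]
sc7 [[327.27086948 329.1318791 ]
 [328.23798633 321.79882779]]
sd7 [[313.72567264 295.61579095]
 [314.28069181 286.93405652]]
w7 [[317.44134036 264.9434301 ]
 [320.0002653  279.92429268]]
```

```bash
python3 - <<'E'
from h import *
g=[.4484,-.1853]
robot.move_straight([*g,.185],vel=.08)
hit=robot.move_straight([*g,.148],vel=.04,contact_N=10); robot.sleep(.1); s=robot.sense(); print(hit,s['t'],s['tcp_pos'],s['wrist_force'],s['torque'],s['opening'])
snap('side','sd8'); snap('scene','sc8')
im=load('sd8')['image'][220:340,260:420]; cv2.imwrite('pics/c8.png',cv2.resize(im,(800,600),interpolation=cv2.INTER_CUBIC)[:,:,::-1])
E
```

```text
True 45.6 [ 0.44991194 -0.18376113  0.15309391] [ 1.49732475 -0.56705305 -0.30580283] [-0.12541814 -0.28877054  0.04729557] 0.2939719437845861
```

View pics/c8.png

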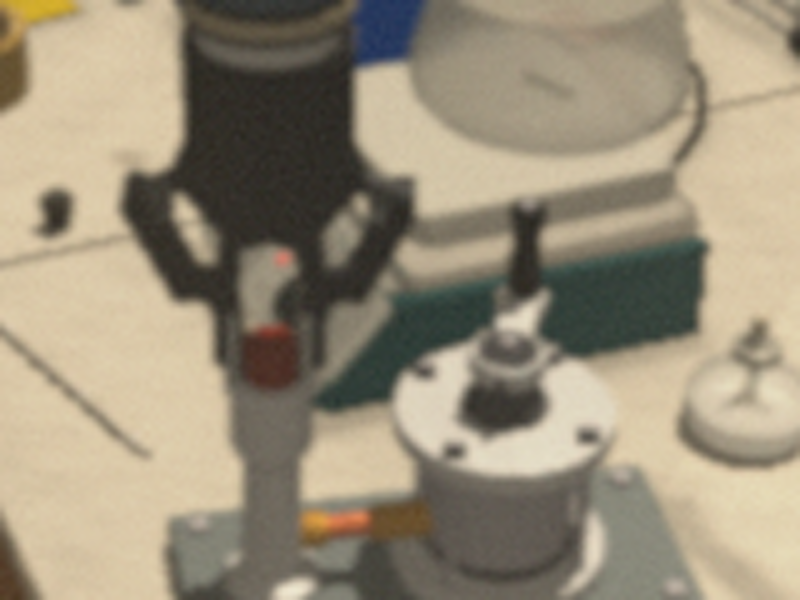

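The stopper is in the mouth, stopped by contact at TCP z 0.153 (0.1555 expected). I release it, then press its top gently with closed fingers.

```bash
python3 - <<'E'
from h import *
s=robot.sense(); p=s['tcp_pos']
robot.grip(.6); robot.move_straight([p[0]-.0009,p[1],.215],vel=.15)
snap('wrist','w9'); snap('side','sd9'); snap('scene','sc9')
robot.grip(0.0); s=robot.sense(); print(s['t'],s['tcp_pos'],s['wrist_force'])
for nm in('sd9','sc9','w9'):
    f=load(nm); W=cloud(f).reshape(-1,3); c=f['image'].reshape(-1,3).astype(int)
    m=(c[:,0]>1.8*c[:,1])&(np.hypot(W[:,0]-.4497,W[:,1]+.184)<.03)&(W[:,2]>.142)&(W[:,2]<.18); w=W[m]
    if len(w): print(nm,len(w),(w.min(0)+w.max(0))/2,np.percentile(w[:,2],[5,50,95]))
E
python3 -c "
from h import *
im=load('sc9')['image'][280:370,280:400]; cv2.imwrite('pics/c9.png',cv2.resize(im,(800,600),interpolation=cv2.INTER_CUBIC)[:,:,::-1])"
```

```text
47.3083 [ 0.4490276  -0.18372625  0.21497169] [-0.30550844 -0.69530113  0.58675964]
sd9 43 [ 0.45108958 -0.18492181  0.16102117] [0.16000224 0.16112777 0.16236101]
sc9 146 [ 0.44703167 -0.18518721  0.1523955 ] [0.14516189 0.15865767 0.16180432]
w9 2289 [ 0.45004795 -0.18357195  0.15186676] [0.1511395  0.15948698 0.16064834]
```

View pics/c9.png

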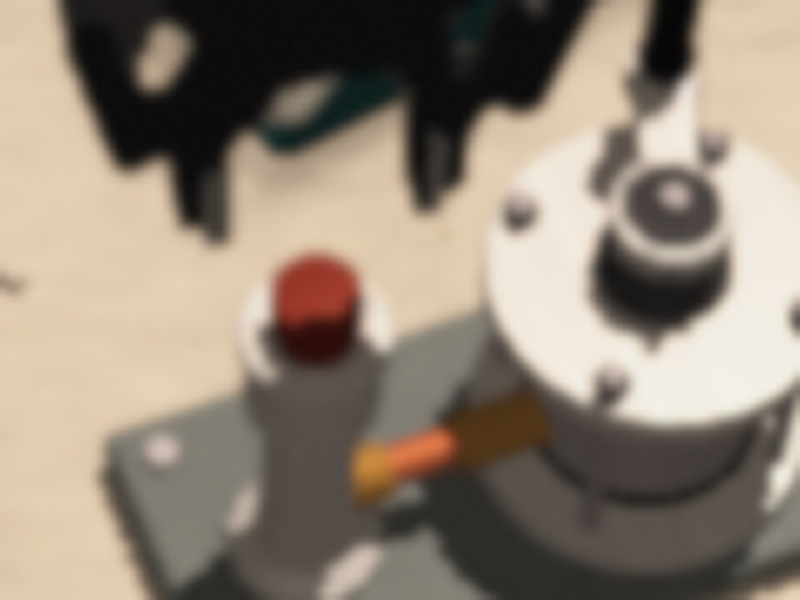

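View pics/w9.png

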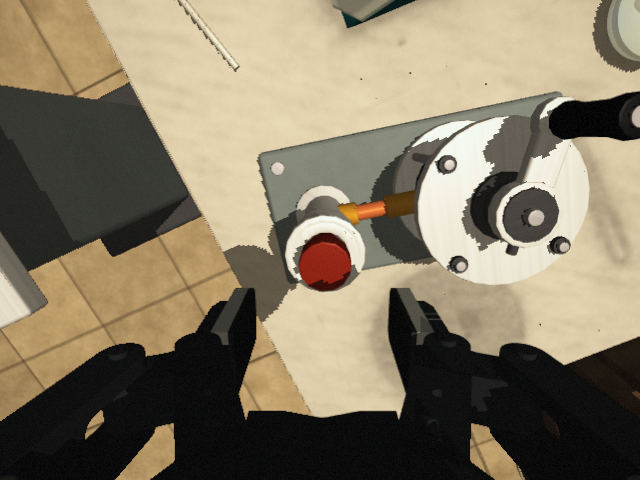

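Seated upright: the top is at z ≈ 0.160–0.161 (0.161 expected) and centred. A gentle press, then I retreat and check.

```bash
python3 - <<'E'
from h import *
hit=robot.move_straight([.4495,-.1838,.166],vel=.06,contact_N=15); s=robot.sense(); print(hit,s['t'],s['tcp_pos'],s['wrist_force'])
robot.move_straight([.4495,-.1838,.23],vel=.15)
q=np.array(robot.inverse_kinematics([.41,-.187,.34],[np.pi,0,-.43])); robot.move_joints(q)
q[0]-=.6; robot.move_joints(q)
snap('side','sd10'); snap('scene','sc10'); s=robot.sense(); print(s['t'],s['wrist_force'],s['joint_velocities'].round(3))
for nm in('sd10','sc10'):
    f=load(nm); W=cloud(f).reshape(-1,3); c=f['image'].reshape(-1,3).astype(int)
    m=(c[:,0]>1.8*c[:,1])&(np.hypot(W[:,0]-.4497,W[:,1]+.184)<.03)&(W[:,2]>.142)&(W[:,2]<.18); w=W[m]; print(nm,len(w),np.percentile(w[:,2],[5,50,95]))
im=load('sd10')['image'][250:370,270:430]; cv2.imwrite('pics/c10.png',cv2.resize(im,(800,600),interpolation=cv2.INTER_CUBIC)[:,:,::-1])
E
```

```text
True 48.0333 [ 0.44944315 -0.18362589  0.16937991] [-0.53762393  0.2738235   2.97266344]
50.2667 [ 0.64286948  0.11099499 -0.44423907] [ 0.005 -0.003 -0.004 -0.003 -0.002 -0.    -0.   ]
sd10 50 [0.15961418 0.16149103 0.16302514]
sc10 141 [0.14813016 0.15827439 0.16143499]
```

View pics/c10.png

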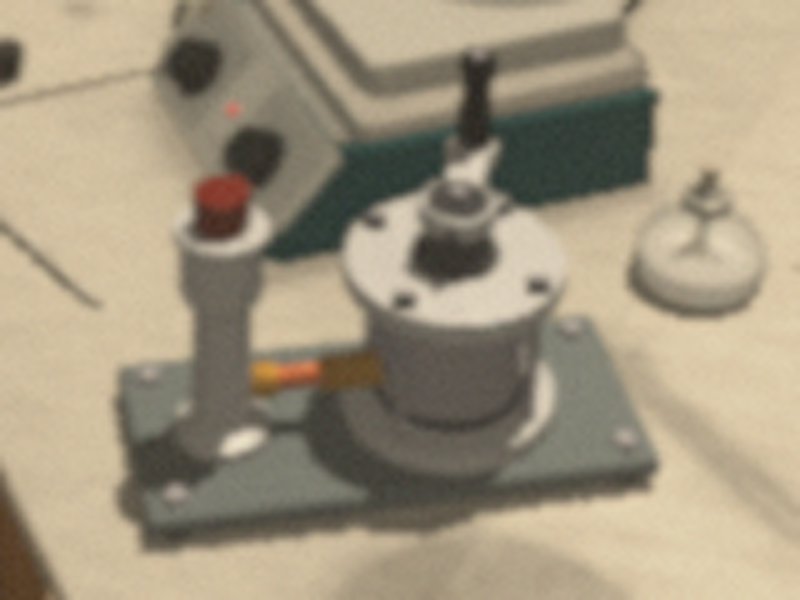

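View pics/sc10.png

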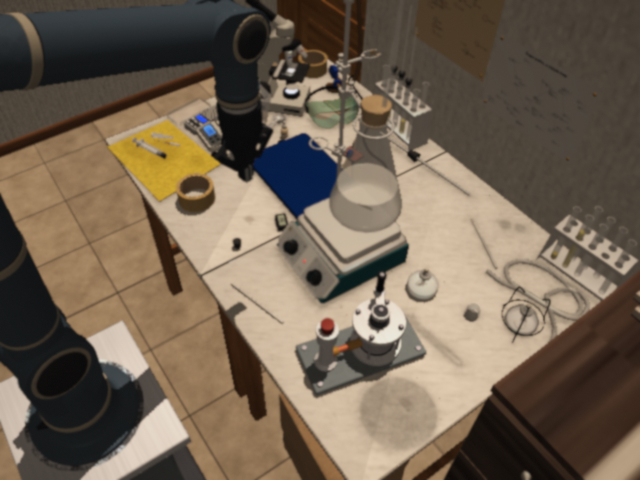

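The stopper sits upright in the neck at (327,327), and the lamp, tape and small stopper are where they were. The arm is clear, so I hand in.

```bash
python3 -c "
from h import *
robot.close_job(); print(robot.sense()['t'])"
```

```text
the job is handed in; nothing more can be done
the job is handed in; nothing more can be done
```

The charge is trapped: I wound the crank in to its end stop, wound it back three turns, and seated the red-brown stopper in the neck. I handed the job in at about 50 s of the 72 s allowed, with the arm clear of everything.

- **End stop:** With the neck open, I turned the crank clockwise about 214° before the handle first felt the washer. A small confirming push took it roughly 4 mm past first touch, with at most about 5.4 N tangential at the wrist, well under the 15 mm that would spoil it.
- **Three turns back:** The crank was let go about 1077° anticlockwise of my estimate of first touch, or 1081° from the furthest point I pushed to (three turns is 1080°). The touch point itself is only good to a degree or two. The wrist picture right after release showed the handle exactly where I left it.
- **Stopper:** It stands upright and centred, with its top at about 160–161 mm against the 161 mm expected. I then pressed it from above until the force had changed by 15 N, and its measured height did not change.
- **Other items:** In the last pictures the lamp, tape and small stopper look unmoved.

While the crank turned freely, the wrist force along the motion read about 1 N in the direction of travel instead of the expected drag. I put this down to the arm overshooting slightly at each stop. I judged the end stop by the sharp change in that force and the handle lagging its target.

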